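# Hang the cup on the drying stand, raise the stand to its second stop and hold it

### The job

Put the washed mixing cup, upside down as it is, over the drying peg of the small telescopic stand and let go of it. Then squeeze in the release button on the stand's head and pull the head straight up, past the first stop to the second and last stop, with the cup staying seated on the peg. Finish while holding the head up there (the stand sinks when let go), and leave the pot and the jar where they are.

Things in the scene. Friction and masses are not known exactly. Their poses are not given: they have to be found in the camera images.
- cup: White tapered hollow cup, 61 mm tall, 0.03 kg, standing upside down (rim on the worktop). Outside 64 mm wide at the rim (low), 48 mm at its closed base (high); inside 36 mm wide or more, 56 mm deep. Origin: centre of the closed base's outside, 61 mm above what the rim rests on; its z points to the rim (down, start and end). Grip from above 23 to 30 mm below the base, about 56 mm wide, 10 to 25 N.
- peg_foot (a point): Centre of the drying peg's foot, at the height where the cup's rim rests (ribs of a 76 mm round dish); 46 mm above the worktop with the stand down. The grey upright peg rises 39 mm above this point, 22 mm thick, rounded tip. Axes as grip_head; peg axis 130 mm from the head's, on its +y side. Dish and peg rise with the head. The stand's foot, 110 x 250 mm, is fixed.
- grip_head: Grey block head on top of the telescopic sleeve, 36 (its x) x 34 (y) x 38 mm (z, up); origin at its centre, 131 mm above the worktop with the stand down. Black release button on its -x face (front, roughly towards the robot), centred at origin height; peg on its +y side. Pinch from above with the fingers closing along its x: one on the button, one on the plain back face, so the button goes in.
- release_button (a joint): Travel of the button into the head (along the head's +x): 0 = out, 8 mm proud of the face; 0.006 m = in, 2 mm proud. Spring 2.4 N to start, 6 N fully in; a pinch of 15 N or more presses it in. Past 4 mm the latch is clear; with the button out it locks the sleeve down at 0 and catches it again at the first stop. Keep it squeezed while pulling.
- telescope (a joint): Height of the sleeve (with head, arm, peg, cup) above its lowest place, m: 0 = down and locked (start), about 0.035 = first stop (felt only with the button out), 0.080 = second stop, a hard end stop. No lock at the second stop: let go, the sleeve sinks by its own weight (0.45 kg, little friction) to near the first stop.
- cream_pot: Low cream pot with a pale lid, 68 mm diameter, 43 mm tall, origin at the centre of its underside. Bystander.
- black_jar: Jar with black screw lid, 72 mm diameter, 86 mm tall, origin at the centre of its underside. Bystander.
Mind the look-alikes: they are no part of the job. What is shaped like the cup but red or yellow is not meant.

How it is judged:
By the outcome, as a careful person would: the job done as asked, in the order asked, and still so for the second after the job is handed in, while the arm keeps its last pose, push and grip.
It also fails if it takes over 45 s, if anything falls off the work surface, if the arm or the gripper's body presses on something with over 40 N, if the wrist force passes 120 N, or if a joint passes its speed limit or range.

### The arm

A 6-joint arm with a two-finger parallel gripper is mounted at the origin on a cart in front of the work surface, level with it; the furniture and walls round the work are solid. World frame = base frame: x ahead of the robot, y to its left, z up, the work surface at z = 0. Lengths are in m, angles in rad, forces in N, time in s.
With the tool pointing down it reaches from about 0.25 to 0.775 m from the base axis. Payload 4 kg.
Tool frame: the origin (TCP) lies midway between the tips of the shut fingers; the grasp point (between the pads) lies 19 mm behind it (robot.tcp_to_grasp is the z of the grasp point in the tool frame, in m); z points along the fingers, y is the line along which they close (so a half turn about z gives the same grasp; the last joint's range is limited). The gripper opens to 94 mm and grips with 3 to 60 N. Pads are 16 mm wide; open, the fingers measure 119 mm over their backs; the gripper's body (75 mm by 177 mm) begins 78 mm behind the grasp point.
Start: joints at [-1.279, 0.087, 1.371, -0, 1.684, -0.103], TCP at [0.212, -0.508, 0.206] pointing down, gripper open.
Joint ranges: [-3.1, 3.1], [-0.76, 2.03], [0.27, 2.55], [-1.08, 4.22], [0.17, 2.65], [-2.57, 2.57]. Speed limits (rad/s): [2.79, 2.79, 3.14, 3.14, 3.14, 3.14].

### API

Orientations are given as [roll, pitch, yaw] about the fixed x, y, z axes, in that order (R = Rz(yaw) Ry(pitch) Rx(roll)).
In Python, from bench import robot gives the robot as it stands. The module is installed in compiled form; this text tells all that it offers.
- The arm moves only by the tool move_arm, never from a script. Its argument "motion" is one flat list of numbers, 7 for each row, row after row: the turn, a rotation vector about the tool's x, y, z in units of 45 degrees (1.0 is 45 degrees), then the shift along the tool's x, y, z in units of 100 mm (1.0 is 100 mm), then the opening, from 0 (shut) to 1 (fully open). A call has 1 to 12 rows; each row shifts and turns the commanded pose from where the row before left it, along the tool's axes as they then stand; what a row does not reach is not made up. A row lasts 1/12 s, in which the tool goes at most 41.7 mm and 7.16 degrees, less where a joint would pass 70% of its speed; a pose out of reach is approached as far as the arm can. A call with a number of a shift or a turn outside -1 to 1 is refused whole. A call with a gripper value outside its range is refused whole. The fingers move at their own pace and stop on an object; the grip force is fixed at half the most. Time passes only in rows, so rows that do not move let the fingers close. It gives the time, the measured TCP pose, the force, the opening and the grip force at its end, in the units of the state.
- robot.get_obs(): the state, without advancing time (a new reading comes with each control period).
- robot.snapshot(name): name is "scene" or "side" or "wrist"; returns the picture (480x640x3 uint8, red, green, blue); there is no depth.
- robot.get_calibration(name): a dict with "fx", "fy", "cx", "cy" (pixels), "R" (3x3) and "t" (3): a world point X has camera coordinates R X + t. Camera axes: x right, y down, z forward; pixel columns grow to the right and rows downward; lengths in m; the calibration is good to about 2 mm. A picture is of the moment at which its call begins: read the wrist's pose just before it. get_calibration takes no time and is no camera call; for the wrist camera it gives the pose at the moment of the call.
- robot.close_job(): hands the job in; it is judged then, once.
The state is a dict: "time": time; "joint_positions": joint angles; "qvel": joint speeds; "joint_torque": joint torques, N m; "tool_pos": TCP position; "ee_rot": TCP orientation; "wrist_force": force on the tool from outside, world axes, zero at the start; "wrist_torque": the same for the moment, N m; "width": finger opening in m; "finger_force": force on a finger pad.
Only numpy, scipy, OpenCV 4.12 (cv2) and the standard library are available. Lean on these libraries where they do the work, as an engineer would, in place of code of your own. Each camera call takes 0.05 s, during which the arm holds its last target. There are 200 camera calls.

## Working session

There is one attempt and no reset: what is moved stays moved. The work goes in short steps, Python scripts to look and compute and a tool call to move; the robot and the scene stay as the last step left them, time stands still between calls to the robot, and variables do not carry over. Pictures are saved under pics/ and viewed, at most 10 in all, crops included, and the job is handed in when it is done.

Besides the shell and the picture viewer there is one more tool, called after "Request:" as name(argument=value, ...) on one line, values as JSON. move_arm: Moves the arm, as the interface text tells. Shifts and turns lie within -1 to 1; 1 stands for 100 mm of shift or 45 degrees of turn. Its arguments: {"type":"object","properties":{"motion":{"type":"array","items":{"type":"number"}}},"required":["motion"]}

```bash
mkdir -p pics
cat > h.py <<'E'
import numpy as np, cv2, json
from bench import robot
def snap(n,f):
    c=robot.get_calibration(n); im=robot.snapshot(n)
    cv2.imwrite(f'pics/{f}.png',im[:,:,::-1]); np.save(f'pics/{f}.npy',np.array([c],dtype=object),allow_pickle=True); return im,c
def load(f): return cv2.imread(f'pics/{f}.png'),np.load(f'pics/{f}.npy',allow_pickle=True)[0]
def ray(c,u,v):
    R=np.array(c['R']);t=np.array(c['t']); d=R.T@np.array([(u-c['cx'])/c['fx'],(v-c['cy'])/c['fy'],1]); return -R.T@t,d/np.linalg.norm(d)
def onz(c,u,v,z):
    o,d=ray(c,u,v); return o+d*(z-o[2])/d[2]
def tri(*obs):
    A=np.zeros((3,3));b=np.zeros(3);L=[ray(*o) for o in obs]
    for o,d in L: P=np.eye(3)-np.outer(d,d);A+=P;b+=P@o
    X=np.linalg.solve(A,b); return X,[np.linalg.norm((np.eye(3)-np.outer(d,d))@(X-o)) for o,d in L]
def proj(c,X):
    p=np.array(c['R'])@X+np.array(c['t']); return c['fx']*p[0]/p[2]+c['cx'],c['fy']*p[1]/p[2]+c['cy']
E
python3 - <<'E'
from h import *
for n in ['scene','side']:
    im,c=snap(n,n+'0'); print(n,-np.array(c['R']).T@np.array(c['t']),np.array(c['R'])[2],c['fx'])
s=robot.get_obs();print(s['tool_pos'],s['ee_rot'],s['width'],robot.tcp_to_grasp)
E
```

```text
scene [0.1074633  0.63705201 0.81064869] [ 0.36284724 -0.61876283 -0.69675996] 494.8710307096463
side [ 0.3674593  -0.8848732   0.75366503] [ 0.11451714  0.80282729 -0.58511039] 531.6578213588508
[ 0.21136669 -0.50722244  0.20443075] [-3.13960397e+00 -1.94097724e-04  3.94752236e-01] 0.09419241038020786 -0.0188
```

View pics/scene0.png

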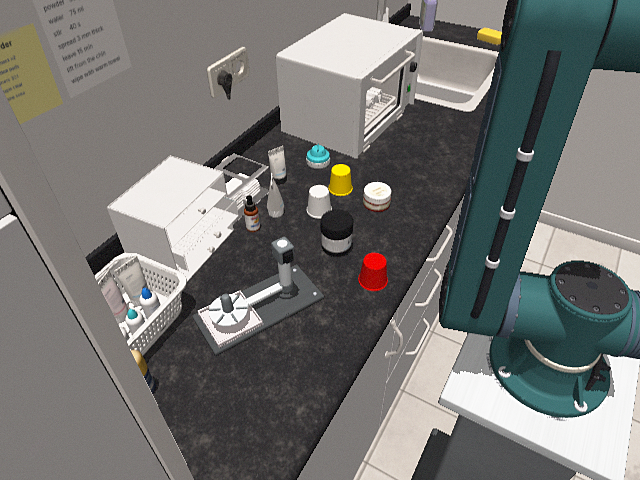

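View pics/side0.png

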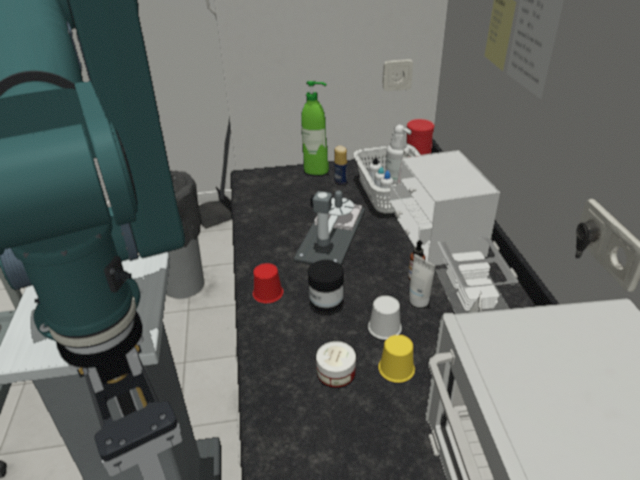

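The images show the white cup at scene (318,202) / side (385,317). Three things could be taken for it: the yellow cup at (341,180)/(397,358), the red cup at (374,272)/(266,283) and the pale-lidded pot at (377,195)/(336,364). I choose the white one. The stand's head is at scene (283,245) / side (322,202), and its peg is at scene (226,300).

Run:
```python
from h import *
a,ca=load('scene0');b,cb=load('side0')
def crop(i,x,y,w,h,s=None): return cv2.resize(i[y:y+h,x:x+w],(400,300),interpolation=cv2.INTER_CUBIC)
top=np.hstack([crop(a,278,160,100,75),crop(b,345,280,100,75)])
bot=np.hstack([crop(a,190,230,140,105),crop(b,290,170,100,75)])
cv2.imwrite('pics/crop1.png',np.vstack([top,bot]))
for im,c,(x,y,w,h) in ((a,ca,(295,180,40,40)),(b,cb,(362,290,45,50))):
    r=im[y:y+h,x:x+w].astype(int); m=((r.min(2)>105)&(r.max(2)-r.min(2)<30)).astype(np.uint8)
    n,l,st,ce=cv2.connectedComponentsWithStats(m);k=1+st[1:,4].argmax();print(st[k]+[x,y,0,0,0],ce[k]+[x,y])
    for row in range(st[k][1],st[k][1]+st[k][3],2):
        xs=np.where(l[row]==k)[0];print(row+y,xs.min()+x,xs.max()+x,end=' | ')
    print()
```

```text
[306 185  26  34 645] [318.18914729 201.14418605]
185 314 323 | 187 311 326 | 189 309 327 | 191 309 328 | 193 309 328 | 195 309 328 | 197 309 328 | 199 309 329 | 201 308 329 | 203 308 329 | 205 308 330 | 207 307 331 | 209 306 331 | 211 307 327 | 213 308 324 | 215 310 322 | 217 313 321 | 
[ 368  295   34   45 1125] [384.80266667 317.32355556]
295 383 386 | 297 377 393 | 299 375 396 | 301 374 398 | 303 373 398 | 305 373 399 | 307 373 399 | 309 374 398 | 311 373 398 | 313 373 398 | 315 372 398 | 317 372 398 | 319 372 398 | 321 370 398 | 323 368 399 | 325 368 400 | 327 368 401 | 329 368 401 | 331 369 400 | 333 371 399 | 335 373 389 | 337 376 387 | 339 383 385 |
```

View pics/crop1.png

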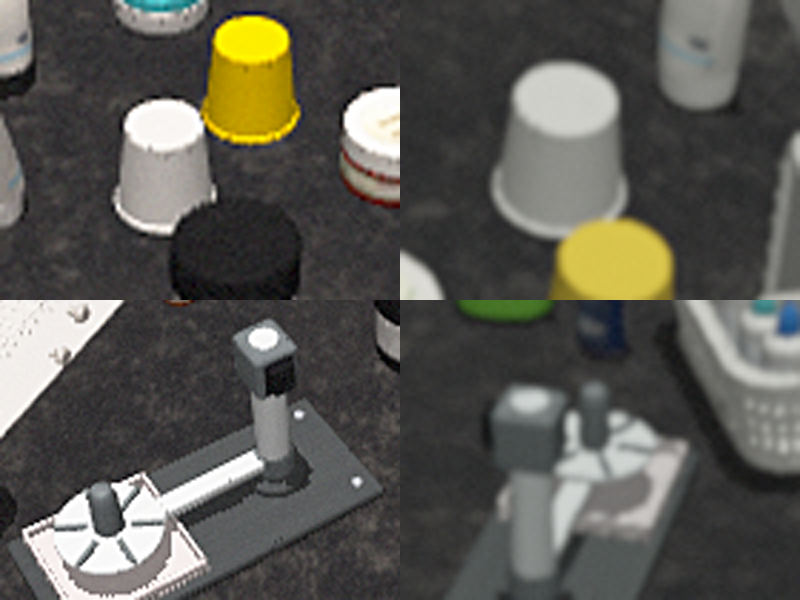

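The crop confirms the white cup: narrow base up, wide rim on the worktop. It stands close to the black jar's lid, scene crop (235,240), and the yellow cup. The stand shows the head with a white disc on top, its black button facing the robot, and the peg over the dish.

Run:
```python
from h import *
a,ca=load('scene0');b,cb=load('side0')
P={}
for n,p,q in [('cup',(319.2,191.2),(386.5,304.7)),('pegtip',(225.4,295.5),(338.5,191.8)),('head',(282.4,243.3),(322.3,195.2))]:
    X,e=tri((ca,*p),(cb,*q));print(n,X.round(4),np.round(e,4));P[n]=X
d=(P['pegtip']-P['head'])[:2];print('dist',np.linalg.norm(d),'yaw of y',np.degrees(np.arctan2(d[1],d[0])))
# jar lid top, yellow, pot on planes
for n,p,q,z in [('jar',(337,223),(326,275),.086),('yellow',(341,172),(398,346),.061),('pot',(377,189),(336,357),.043),('red',(374,262),(266,273),.061)]:
    print(n,onz(ca,*p,z).round(3),onz(cb,*q,z).round(3))
print(onz(ca,319.2,191.2,.061),onz(cb,386.5,304.7,.061))
```

```text
cup [ 0.5884 -0.1712  0.0592] [0.0017 0.0017]
pegtip [0.5682 0.2138 0.0831] [0.0007 0.0007]
head [0.511  0.0973 0.1498] [0.0007 0.0007]
dist 0.12984930609792475 yaw of y 63.84032443556374
jar [ 0.48  -0.066  0.086] [ 0.487 -0.095  0.086]
yellow [ 0.576 -0.263  0.061] [ 0.583 -0.276  0.061]
pot [ 0.476 -0.266  0.043] [ 0.476 -0.266  0.043]
red [ 0.369 -0.023  0.061] [ 0.372 -0.037  0.061]
[ 0.58527136 -0.16876486  0.061     ] [ 0.5895509  -0.17209169  0.061     ]
```

Run:
```python
from h import *
a,ca=load('scene0');b,cb=load('side0')
for n,p,q in [('boxcorner',(225,180),(430,208)),('dropper',(250,197),(420,242)),('tube',(277,148),(424,258)),('basket',(186,290),(375,211)),('basketrim-near',(150,350),(368,180))]:
    X,e=tri((ca,*p),(cb,*q));print(n,X.round(3),np.round(e,3))
for p in [(275,216),(277,180),(251,228),(198,268),(208,345),(183,298)]: print(p,onz(ca,*p,0).round(3))
```

```text
boxcorner [ 0.723 -0.001  0.154] [0.001 0.001]
dropper [ 0.693 -0.037  0.095] [0.002 0.002]
tube [ 0.673 -0.15   0.155] [0.015 0.015]
basket [0.671 0.211 0.025] [0.011 0.011]
basketrim-near [0.665 0.35  0.02 ] [0.014 0.014]
(275, 216) [ 0.67  -0.096  0.   ]
(277, 180) [ 0.747 -0.22   0.   ]
(251, 228) [ 0.696 -0.031  0.   ]
(198, 268) [0.722 0.133 0.   ]
(208, 345) [0.573 0.28  0.   ]
(183, 298) [0.693 0.215 0.   ]
```

Request:
move_arm(motion=[0, 0, -0.153, 0, 0, 0, 1, 0, 0, -0.153, 0, 0, 0, 1, 0, 0, -0.153, 0, 0, 0, 1, 0, 0, -0.153, 0, 0, 0, 1, 0, 0, -0.153, 0, 0, 0, 1, 0, 0, -0.15, 0, 0, 0, 1])

```text
time: 0.6
tool_pos: [0.2114, -0.5074, 0.2048]
ee_rot: [-3.141, -0.001, 1.119]
wrist_force: [-0.5, 0.3, 0.0]
width: 0.0938
finger_force: 0.0
```

```bash
cat > go.py <<'E'
import sys
from h import *
from scipy.spatial.transform import Rotation as Ro
s=robot.get_obs();p=np.array(s['tool_pos']);R=Ro.from_euler('xyz',s['ee_rot'])
print('t',s['time'],'p',p.round(4),'rpy',np.degrees(s['ee_rot']).round(2),'w',round(s['width'],4),'F',np.round(s['wrist_force'],1),'ff',s['finger_force'])
for a in sys.argv[1:]:
    X=np.array([float(v) for v in a.split(',')]); print(a,'-> tool shift/100mm',(R.inv().apply(X-p)*10).round(3)); p=X
E
python3 - <<'E'
from h import *
a,ca=load('scene0');print(onz(ca,358,150,0),onz(ca,282,130,0))
E
python3 go.py .37,-.171,.2 .587,-.171,.2
```

```text
[ 0.62202655 -0.45289843  0.        ] [ 0.87185301 -0.43486134  0.        ]
t 0.6 p [ 0.2114 -0.5074  0.2048] rpy [-1.7995e+02 -5.0000e-02  6.4130e+01] w 0.0938 F [-0.5  0.3  0. ] ff 0.0
.37,-.171,.2 -> tool shift/100mm [ 3.719 -0.041  0.051]
.587,-.171,.2 -> tool shift/100mm [ 9.470e-01  1.953e+00 -1.000e-03]
```

Request:
move_arm(motion=[0, 0, 0, 0.31, 0, 0, 1, 0, 0, 0, 0.31, 0, 0, 1, 0, 0, 0, 0.31, 0, 0, 1, 0, 0, 0, 0.31, 0, 0, 1, 0, 0, 0, 0.31, 0, 0, 1, 0, 0, 0, 0.31, 0, 0, 1, 0, 0, 0, 0.31, 0, 0, 1, 0, 0, 0, 0.31, 0, 0, 1, 0, 0, 0, 0.31, 0, 0, 1, 0, 0, 0, 0.31, 0, 0, 1, 0, 0, 0, 0.31, 0, 0, 1, 0, 0, 0, 0.31, 0, 0, 1])

```text
time: 1.6
tool_pos: [0.3759, -0.1723, 0.2051]
ee_rot: [-3.141, -0.0, 1.113]
wrist_force: [0.7, -0.7, -0.5]
width: 0.0937
finger_force: 0.0
```

Request:
move_arm(motion=[0, 0, 0, 0.08, 0.17, 0, 1, 0, 0, 0, 0.08, 0.17, 0, 1, 0, 0, 0, 0.08, 0.17, 0, 1, 0, 0, 0, 0.08, 0.17, 0, 1, 0, 0, 0, 0.08, 0.17, 0, 1, 0, 0, 0, 0.08, 0.17, 0, 1, 0, 0, 0, 0.08, 0.17, 0, 1, 0, 0, 0, 0.08, 0.17, 0, 1, 0, 0, 0, 0.08, 0.17, 0, 1, 0, 0, 0, 0.08, 0.17, 0, 1, 0, 0, 0, 0, 0, 0, 1, 0, 0, 0, 0, 0, 0, 1])

```text
time: 2.6
tool_pos: [0.5634, -0.177, 0.2043]
ee_rot: [-3.139, 0.0, 1.114]
wrist_force: [0.3, 0.2, 0.6]
width: 0.094
finger_force: 0.0
```

```bash
python3 go.py .587,-.171,.12
python3 - <<'E'
from h import *
im,c=snap('wrist','w1'); print(proj(c,np.array([.587,-.171,.061])),c['fx'],-np.array(c['R']).T@np.array(c['t']),np.array(c['R'])[2])
E
```

```text
t 2.6 p [ 0.5634 -0.177   0.2043] rpy [-1.7985e+02  3.0000e-02  6.3830e+01] w 0.094 F [0.3 0.2 0.6] ff 0.0
.587,-.171,.12 -> tool shift/100mm [0.158 0.187 0.842]
(np.float64(345.86311136903953), np.float64(203.30061240558808)) 409.71086725847726 [ 0.60192942 -0.10059364  0.38418392] [-0.12922716 -0.25799291 -0.95746541]
```

View pics/w1.png

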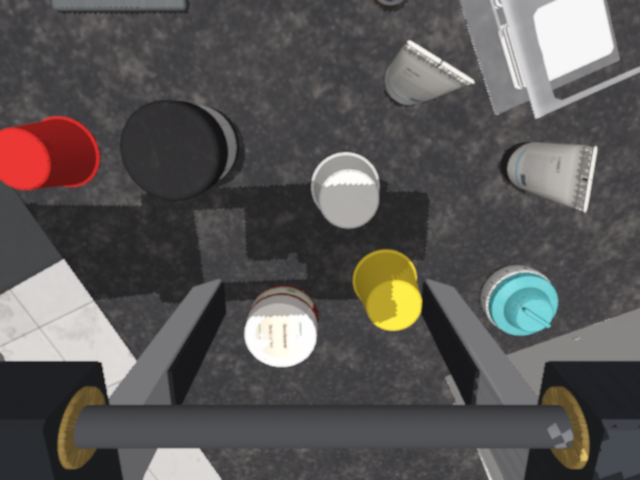

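The wrist picture shows the white cup's base near (348,198), the yellow one at (390,300), the jar at (180,150) and the pot at (282,330). Nothing stands close beside the cup along the closing line.

```bash
python3 - <<'E'
from h import *
a,ca=load('scene0');b,cb=load('side0');w,cw=load('w1')
print(onz(cw,348,197.5,.061)); X,e=tri((ca,319.2,191.2),(cb,386.5,304.7),(cw,348,197.5)); print(X,e)
r=w[140:240,295:395].astype(int)
for row in range(10,95,4):
    xs=np.where((r[row].min(1)>90)&(np.ptp(r[row],axis=1)<30))[0]
    if len(xs): print(row+140,xs.min()+295,xs.max()+295,end=' | ')
E
python3 go.py .5885,-.171,.12 .5885,-.171,.016
```

```text
[ 0.59056031 -0.16747129  0.061     ]
[ 0.58915849 -0.16971396  0.05853558] [np.float64(0.002864841643403172), np.float64(0.0011347445910520676), np.float64(0.002138888241520159)]
150 317 318 | 154 331 360 | 158 324 366 | 162 320 371 | 166 316 374 | 170 314 376 | 174 312 378 | 178 311 379 | 182 311 379 | 186 311 379 | 190 311 378 | 194 312 378 | 198 313 378 | 202 315 378 | 206 317 377 | 210 321 376 | 214 323 374 | 218 326 370 | 222 330 366 | 226 337 359 | t 2.65 p [ 0.563  -0.1771  0.2047] rpy [-1.7988e+02  3.0000e-02  6.3810e+01] w 0.0941 F [-0.1  0.1 -0.9] ff 0.0
.5885,-.171,.12 -> tool shift/100mm [0.168 0.204 0.847]
.5885,-.171,.016 -> tool shift/100mm [1.00e-03 2.00e-03 1.04e+00]
```

Request:
move_arm(motion=[0, 0, 0, 0.045, 0.052, 0.15, 1, 0, 0, 0, 0.045, 0.052, 0.15, 1, 0, 0, 0, 0.045, 0.052, 0.15, 1, 0, 0, 0, 0.045, 0.052, 0.15, 1, 0, 0, 0, 0, 0, 0.2, 1, 0, 0, 0, 0, 0, 0.2, 1, 0, 0, 0, 0, 0, 0.2, 1, 0, 0, 0, 0, 0, 0.2, 1, 0, 0, 0, 0, 0, 0.2, 1, 0, 0, 0, 0, 0, 0.16, 1, 0, 0, 0, 0, 0, 0.12, 1, 0, 0, 0, 0, 0, 0, 1])

```text
time: 3.65
tool_pos: [0.5873, -0.1696, 0.0145]
ee_rot: [-3.136, 0.001, 1.113]
wrist_force: [-0.9, 0.6, 0.0]
width: 0.0941
finger_force: 0.0
```

```bash
python3 go.py .589,-.170,.016
python3 - <<'E'
from h import *
im,c=snap('scene','s2'); im2,c=snap('side','d2')
f=lambda i,x,y:cv2.resize(i[y:y+75,x:x+100],(400,300))
cv2.imwrite('pics/c2.png',np.hstack([f(im,268,160),f(im2,335,280)])[:,:,::-1])
E
```

```text
t 3.65 p [ 0.5873 -0.1696  0.0145] rpy [-1.7966e+02  4.0000e-02  6.3770e+01] w 0.0941 F [-0.9  0.6  0. ] ff 0.0
.589,-.170,.016 -> tool shift/100mm [ 0.004  0.017 -0.015]
```

View pics/c2.png

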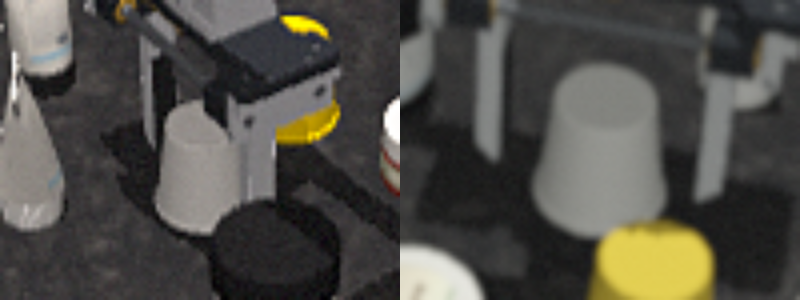

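The picture shows the fingers on either side of the white cup with free space, so I close in small steps.

Request:
move_arm(motion=[0, 0, 0, 0, 0.015, -0.01, 0.65, 0, 0, 0, 0, 0, 0, 0.62, 0, 0, 0, 0, 0, 0, 0.6, 0, 0, 0, 0, 0, 0, 0.59, 0, 0, 0, 0, 0, 0, 0.58, 0, 0, 0, 0, 0, 0, 0.58])

```text
time: 4.25
tool_pos: [0.5918, -0.1709, 0.0188]
ee_rot: [3.141, 0.0, 1.114]
wrist_force: [-0.2, 0.5, 0.6]
width: 0.0579
finger_force: 29.9
```

Request:
move_arm(motion=[0, 0, 0, 0, 0, -0.05, 0.58, 0, 0, 0, 0, 0, -0.1, 0.58, 0, 0, 0, 0, 0, -0.15, 0.58, 0, 0, 0, 0, 0, -0.2, 0.58, 0, 0, 0, 0, 0, -0.25, 0.58, 0, 0, 0, 0, 0, -0.25, 0.58, 0, 0, 0, 0, 0, -0.25, 0.58, 0, 0, 0, 0, 0, -0.2, 0.58, 0, 0, 0, 0, 0, -0.15, 0.58, 0, 0, 0, 0, 0, -0.1, 0.58, 0, 0, 0, 0, 0, 0, 0.58, 0, 0, 0, 0, 0, 0, 0.58])

```text
time: 5.25
tool_pos: [0.5917, -0.171, 0.189]
ee_rot: [3.141, -0.0, 1.113]
wrist_force: [-0.6, -0.8, -0.2]
width: 0.0573
finger_force: 29.7
```

```bash
python3 go.py .568,.213,.187
python3 - <<'E'
from h import *
im,c=snap('wrist','w3'); print(proj(c,np.array([.5682,.2138,.085])),proj(c,np.array([.511,.0973,.15])))
im2,c2=snap('side','d3');cv2.imwrite('pics/c3.png',np.hstack([im[::2,::2],cv2.resize(im2[180:360,280:520],(320,240))])[:,:,::-1])
E
```

```text
t 5.25 p [ 0.5917 -0.171   0.189 ] rpy [179.94  -0.    63.79] w 0.0573 F [-0.6 -0.8 -0.2] ff 29.74370358948363
.568,.213,.187 -> tool shift/100mm [ 3.34  -1.909  0.018]
(np.float64(-70.40341728506547), np.float64(-420.50180735109905)) (np.float64(-125.48373092587389), np.float64(-178.98361702511622))
```

View pics/c3.png

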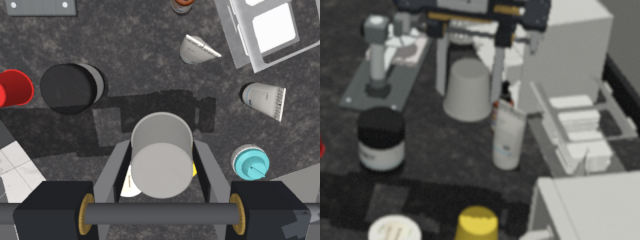

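The cup hangs upright and centred between the fingers, base at wrist (324,340), clear of the jar. I carry it towards the peg.

Request:
move_arm(motion=[0, 0, 0, 0.14, -0.08, 0, 0.58, 0, 0, 0, 0.14, -0.08, 0, 0.58, 0, 0, 0, 0.14, -0.08, 0, 0.58, 0, 0, 0, 0.14, -0.08, 0, 0.58, 0, 0, 0, 0.14, -0.08, 0, 0.58, 0, 0, 0, 0.14, -0.08, 0, 0.58, 0, 0, 0, 0.14, -0.08, 0, 0.58, 0, 0, 0, 0.14, -0.08, 0, 0.58, 0, 0, 0, 0.14, -0.08, 0, 0.58, 0, 0, 0, 0.14, -0.08, 0, 0.58, 0, 0, 0, 0.14, -0.08, 0, 0.58, 0, 0, 0, 0.14, -0.08, 0, 0.58])

```text
time: 6.35
tool_pos: [0.5788, 0.025, 0.1882]
ee_rot: [-3.141, -0.0, 1.115]
wrist_force: [0.3, 0.2, 0.4]
width: 0.0578
finger_force: 29.7
```

```bash
python3 go.py .568,.213,.187
python3 - <<'E'
from h import *
w,cw=load('w3'); b,cb=load('d3'); print('cup base @w3',onz(cw,324,340,.231), onz(cb,280+(468-320)*.75,180+72*.75,.231))
im,c=snap('wrist','w4'); print(proj(c,np.array([.5682,.2138,.085])),proj(c,np.array([.511,.0973,.15])))
E
```

```text
t 6.35 p [0.5788 0.025  0.1882] rpy [-1.7996e+02 -1.0000e-02  6.3900e+01] w 0.0578 F [0.3 0.2 0.4] ff 29.743787184997927
.568,.213,.187 -> tool shift/100mm [ 1.641 -0.924  0.013]
cup base @w3 [ 0.593601   -0.16890363  0.231     ] [ 0.58636705 -0.18032054  0.231     ]
(np.float64(169.44152805164202), np.float64(-23.684609168280957)) (np.float64(152.32593746595614), np.float64(209.4916557366923))
```

View pics/w4.png

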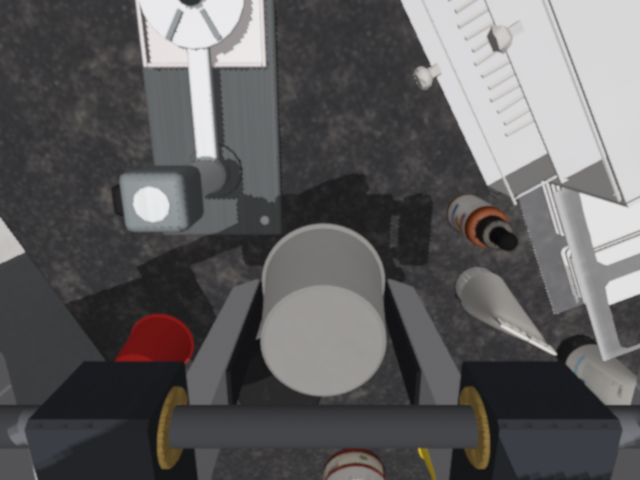

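The wrist picture shows the head's disc at (150,204), the arm running up to the dish at (195,5), and the cup held level. I use it to refine the stand's position and direction.

Run:
```python
from h import *
a,ca=load('scene0');b,cb=load('side0');w,cw=load('w4')
print('head',onz(cw,150,204,.15),*tri((ca,282.4,243.3),(cb,322.3,195.2),(cw,150,204)))
for z,p,q in [(.008,(275,5),(280,230)),(.05,(200,60),(205,150)),(.008,(143,75),(153,160))]:
    d=onz(cw,*p,z)-onz(cw,*q,z);print(np.degrees(np.arctan2(d[1],d[0])))
print('cup', onz(cw,325,340,.231)-np.array(robot.get_obs()['tool_pos']))
```

```text
head [0.51154138 0.10043942 0.15      ] [0.51104059 0.09889778 0.14959349] [np.float64(0.0016558028823681606), np.float64(0.000859737731208318), np.float64(0.0015632996956935856)]
63.347105795322626
62.34336517573092
63.82397069655385
cup [ 0.0026888  -0.00073827  0.04265307]
```

Request:
move_arm(motion=[0, 0, 0, 0.14, -0.08, 0, 0.58, 0, 0, 0, 0.14, -0.08, 0, 0.58, 0, 0, 0, 0.14, -0.08, 0, 0.58, 0, 0, 0, 0.14, -0.08, 0, 0.58, 0, 0, 0, 0.14, -0.08, 0, 0.58, 0, 0, 0, 0, 0, 0, 0.58, 0, 0, 0, 0, 0, 0, 0.58])

```text
time: 6.98
tool_pos: [0.5741, 0.1036, 0.1883]
ee_rot: [3.142, 0.001, 1.116]
wrist_force: [-0.2, -0.7, 0.3]
width: 0.0579
finger_force: 29.7
```

```bash
python3 go.py .568,.214,.187
python3 - <<'E'
from h import *
im,c=snap('wrist','w5'); u,v=proj(c,np.array([.5682,.2138,.085]));print(u,v)
x,y=int(u)-80,max(int(v)-60,0);print(x,y);cv2.imwrite('pics/c5.png',cv2.resize(im[y:y+120,x:x+160],(640,480))[:,:,::-1])
E
```

```text
t 6.9833 p [0.5741 0.1036 0.1883] rpy [1.800e+02 5.000e-02 6.393e+01] w 0.0579 F [-0.2 -0.7  0.3] ff 29.744185979361646
.568,.214,.187 -> tool shift/100mm [ 0.965 -0.54   0.012]
239.97370567580242 95.45764647947215
159 35
```

View pics/c5.png

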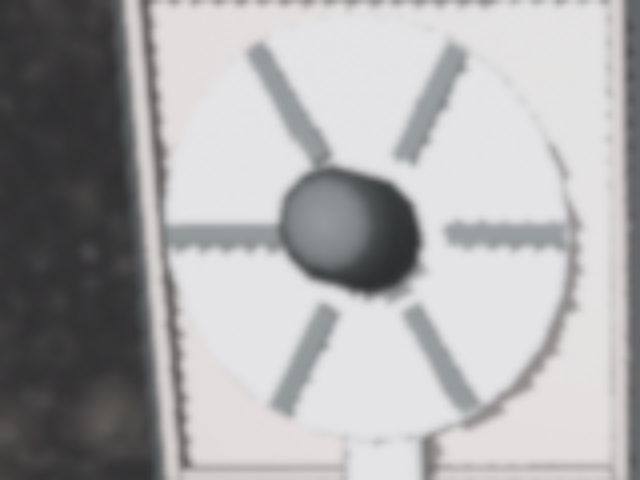

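The crop shows the dish centre at wrist (251,92) and the peg tip at (241,90.5).

```bash
python3 - <<'E'
from h import *
w,cw=load('w5');a,ca=load('scene0');b,cb=load('side0')
print(onz(cw,251,92,.046),onz(cw,241,90.5,.083));print(*tri((ca,225.4,295.5),(cb,338.5,191.8),(cw,241,90.5)))
w3=np.array([.5917,-.171,.189]);im,c=load('w4');print(onz(c,325,340,.231)-[.5788,.025,.188])
E
python3 go.py .567,.2145,.187
```

```text
[0.57070433 0.21692347 0.046     ] [0.57001322 0.21642703 0.083     ]
[0.56889673 0.21507793 0.08279878] [np.float64(0.0018418564131293155), np.float64(0.00017417294299562172), np.float64(0.0017522508334522977)]
[0.00242436 0.00228523 0.043     ]
t 7.0333 p [0.5743 0.1028 0.1883] rpy [1.7999e+02 5.0000e-02 6.3860e+01] w 0.058 F [ 0.1 -0.2  1.3] ff 29.74408343899995
.567,.2145,.187 -> tool shift/100mm [ 0.97  -0.558  0.012]
```

Request:
move_arm(motion=[0, 0, 0, 0.14, -0.08, 0, 0.58, 0, 0, 0, 0.14, -0.08, 0, 0.58, 0, 0, 0, 0.14, -0.08, 0, 0.58, 0, 0, 0, 0.14, -0.08, 0, 0.58, 0, 0, 0, 0.14, -0.08, 0, 0.58, 0, 0, 0, 0.14, -0.08, 0, 0.58, 0, 0, 0, 0.135, -0.073, 0, 0.58, 0, 0, 0, 0, 0, 0, 0.58, 0, 0, 0, 0, 0, 0.15, 0.58, 0, 0, 0, 0, 0, 0.15, 0.58, 0, 0, 0, 0, 0, 0.15, 0.58, 0, 0, 0, 0, 0, 0.15, 0.58])

```text
time: 8.03
tool_pos: [0.5684, 0.2133, 0.1279]
ee_rot: [3.141, 0.001, 1.113]
wrist_force: [-0.7, 0.2, -0.7]
width: 0.0577
finger_force: 29.7
```

```bash
python3 go.py .5677,.2147,.067
```

```text
t 8.0333 p [0.5684 0.2133 0.1279] rpy [1.7995e+02 4.0000e-02 6.3740e+01] w 0.0577 F [-0.7  0.2 -0.7] ff 29.744094778143335
.5677,.2147,.067 -> tool shift/100mm [ 0.01  -0.013  0.609]
```

Request:
move_arm(motion=[0, 0, 0, 0.01, -0.01, 0.08, 0.58, 0, 0, 0, 0, 0, 0.08, 0.58, 0, 0, 0, 0, 0, 0.08, 0.58, 0, 0, 0, 0, 0, 0.08, 0.58, 0, 0, 0, 0, 0, 0.08, 0.58, 0, 0, 0, 0, 0, 0.08, 0.58, 0, 0, 0, 0, 0, 0.06, 0.58, 0, 0, 0, 0, 0, 0.04, 0.58, 0, 0, 0, 0, 0, 0.02, 0.58, 0, 0, 0, 0, 0, 0, 0.58])

```text
time: 8.87
tool_pos: [0.5674, 0.2158, 0.0679]
ee_rot: [-3.141, 0.001, 1.114]
wrist_force: [-0.5, 0.7, -1.3]
width: 0.0572
finger_force: 29.7
```

```bash
python3 go.py .5677,.2147,.0648
```

```text
t 8.8667 p [0.5674 0.2158 0.0679] rpy [-1.7997e+02  4.0000e-02  6.3800e+01] w 0.0572 F [-0.5  0.7 -1.3] ff 29.744216617837083
.5677,.2147,.0648 -> tool shift/100mm [-0.009  0.008  0.031]
```

Request:
move_arm(motion=[0, 0, 0, 0, 0, 0.015, 0.58, 0, 0, 0, 0, 0, 0.01, 0.58, 0, 0, 0, 0, 0, 0, 0.58])

```text
time: 9.12
tool_pos: [0.5678, 0.2159, 0.0661]
ee_rot: [3.141, -0.0, 1.113]
wrist_force: [0.4, 0.3, -0.1]
width: 0.0579
finger_force: 29.7
```

Request:
move_arm(motion=[0, 0, 0, 0, 0, 0.01, 0.58, 0, 0, 0, 0, 0, 0.01, 0.58, 0, 0, 0, 0, 0, 0, 0.58])

```text
time: 9.37
tool_pos: [0.568, 0.216, 0.0646]
ee_rot: [3.141, -0.001, 1.113]
wrist_force: [-0.3, 0.6, 1.3]
width: 0.0576
finger_force: 29.9
```

Request:
move_arm(motion=[0, 0, 0, 0, 0, 0.01, 0.58, 0, 0, 0, 0, 0, 0, 0.58])

```text
time: 9.53
tool_pos: [0.5681, 0.216, 0.0644]
ee_rot: [3.141, -0.001, 1.113]
wrist_force: [-1.5, -0.7, 5.6]
width: 0.0579
finger_force: 30.1
```

Request:
move_arm(motion=[0, 0, 0, 0, 0, 0, 0.64, 0, 0, 0, 0, 0, 0, 0.7, 0, 0, 0, 0, 0, 0, 0.8, 0, 0, 0, 0, 0, 0, 0.95, 0, 0, 0, 0, 0, 0, 0.95, 0, 0, 0, 0, 0, 0, 0.95])

```text
time: 10.03
tool_pos: [0.5675, 0.2158, 0.0625]
ee_rot: [-3.141, 0.001, 1.113]
wrist_force: [0.4, -0.5, 0.5]
width: 0.0875
finger_force: 0.0
```

Request:
move_arm(motion=[0, 0, 0, 0, 0, -0.05, 1, 0, 0, 0, 0, 0, -0.1, 1, 0, 0, 0, 0, 0, -0.1, 1, 0, 0, 0, 0, 0, -0.15, 1, 0, 0, 0, 0, 0, -0.2, 1, 0, 0, 0, 0, 0, -0.25, 1, 0, 0, 0, 0, 0, -0.25, 1, 0, 0, 0, 0, 0, -0.25, 1, 0, 0, 0, 0, 0, -0.2, 1, 0, 0, 0, 0, 0, -0.1, 1, 0, 0, 0, 0, 0, 0, 1])

```text
time: 10.95
tool_pos: [0.5692, 0.2164, 0.2327]
ee_rot: [3.136, -0.005, 1.114]
wrist_force: [0.1, 0.1, 0.7]
width: 0.0941
finger_force: 0.0
```

```bash
python3 go.py .510,.0985,.225
python3 - <<'E'
from h import *
im,c=snap('scene','s6'); im2,c2=snap('side','d6'); 
cv2.imwrite('pics/c6.png',np.hstack([cv2.resize(im[220:340,180:340],(400,300)),cv2.resize(im2[150:270,270:430],(400,300))])[:,:,::-1])
E
```

```text
t 10.95 p [0.5692 0.2164 0.2327] rpy [179.65  -0.3   63.8 ] w 0.0941 F [0.1 0.1 0.7] ff 0.0
.510,.0985,.225 -> tool shift/100mm [-1.319 -0.011  0.07 ]
```

View pics/c6.png

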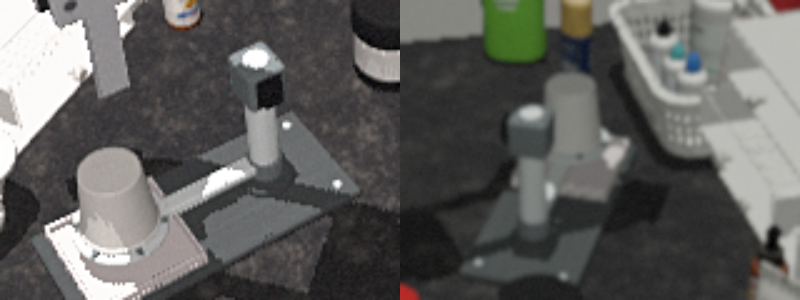

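The cup sits upright on the dish over the peg, in both views. Now to the head.

Request:
move_arm(motion=[0, 0, 0, -0.07, 0, 0, 1, 0, 0, 0, -0.15, 0, 0, 1, 0, 0, 0, -0.2, 0, 0, 1, 0, 0, 0, -0.25, 0, 0, 1, 0, 0, 0, -0.25, 0, 0, 1, 0, 0, 0, -0.2, 0, 0, 1, 0, 0, 0, -0.15, 0, 0, 1, 0, 0, 0, -0.05, 0, 0, 1, 0, 0, 0, 0, 0, 0, 1, 0, 0, 0, 0, 0, 0, 1])

```text
time: 11.88
tool_pos: [0.5094, 0.0977, 0.2275]
ee_rot: [-3.141, -0.0, 1.113]
wrist_force: [0.5, -0.2, 0.3]
width: 0.094
finger_force: 0.0
```

```bash
python3 go.py .510,.0988,.225 .510,.0988,.112
python3 - <<'E'
from h import *
w,c=snap('wrist','w7'); u,v=proj(c,np.array([.5112,.0985,.15]));print(u,v)
r=w.astype(int);m=((r.min(2)>200)&(np.ptp(r,axis=2)<25)).astype(np.uint8)
y0=max(int(v)-70,0);x0=int(u)-70;n,l,st,ce=cv2.connectedComponentsWithStats(m[y0:y0+140,x0:x0+140])
for k in range(1,n):
    if st[k,4]>60:
        q=ce[k]+[x0,y0];print(st[k],q,onz(c,*q,.15))
E
```

```text
t 11.8833 p [0.5094 0.0977 0.2275] rpy [-1.7996e+02 -1.0000e-02  6.3780e+01] w 0.094 F [ 0.5 -0.2  0.3] ff 0.0
.510,.0988,.225 -> tool shift/100mm [0.013 0.001 0.025]
.510,.0988,.112 -> tool shift/100mm [-0.00e+00  1.00e-03  1.13e+00]
324.3359164795076 245.61717950251955
[63  0 16  9 99] [323.02020202 177.91919192] [0.53024162 0.13905618 0.15      ]
```

Request:
move_arm(motion=[0, 0, 0, 0.01, 0, 0.1, 1, 0, 0, 0, 0, 0, 0.15, 1, 0, 0, 0, 0, 0, 0.15, 1, 0, 0, 0, 0, 0, 0.15, 1, 0, 0, 0, 0, 0, 0.15, 1, 0, 0, 0, 0, 0, 0.15, 1, 0, 0, 0, 0, 0, 0.15, 1, 0, 0, 0, 0, 0, 0.1, 1, 0, 0, 0, 0, 0, 0.055, 1, 0, 0, 0, 0, 0, 0, 1])

```text
time: 12.77
tool_pos: [0.5089, 0.0987, 0.1105]
ee_rot: [-3.139, 0.002, 1.114]
wrist_force: [-0.2, 0.1, 0.0]
width: 0.0938
finger_force: 0.0
```

```bash
python3 go.py .510,.0988,.112
python3 - <<'E'
from h import *
im,c=snap('scene','s8'); im2,c2=snap('side','d8')
cv2.imwrite('pics/c8.png',np.hstack([cv2.resize(im[210:300,220:340],(400,300)),cv2.resize(im2[150:240,270:390],(400,300))])[:,:,::-1])
E
```

```text
t 12.7667 p [0.5089 0.0987 0.1105] rpy [-1.7983e+02  1.0000e-01  6.3840e+01] w 0.0938 F [-0.2  0.1  0. ] ff 0.0
.510,.0988,.112 -> tool shift/100mm [ 0.006  0.01  -0.015]
```

View pics/c8.png

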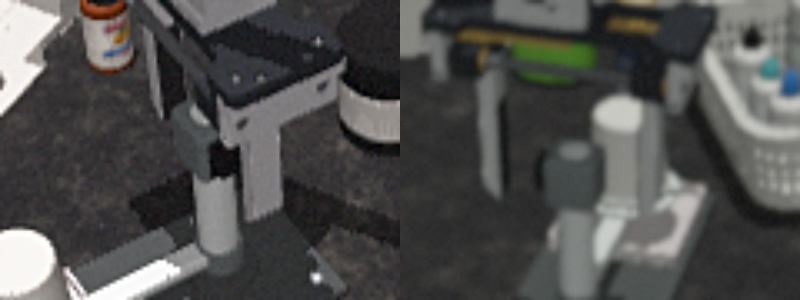

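The fingers straddle the head, one on the button side and one behind it. I close them.

Request:
move_arm(motion=[0, 0, 0, 0, 0.01, -0.01, 0.7, 0, 0, 0, 0, 0, 0, 0.55, 0, 0, 0, 0, 0, 0, 0.48, 0, 0, 0, 0, 0, 0, 0.44, 0, 0, 0, 0, 0, 0, 0.35, 0, 0, 0, 0, 0, 0, 0.3, 0, 0, 0, 0, 0, 0, 0.3, 0, 0, 0, 0, 0, 0, 0.3])

```text
time: 13.53
tool_pos: [0.5098, 0.0984, 0.1134]
ee_rot: [-3.139, 0.0, 1.114]
wrist_force: [-4.0, 1.6, 3.1]
width: 0.044
finger_force: 2.0
```

Request:
move_arm(motion=[0, 0, 0, 0, 0, 0, 0.2, 0, 0, 0, 0, 0, 0, 0.2, 0, 0, 0, 0, 0, 0, 0.2, 0, 0, 0, 0, 0, 0, 0.2])

```text
time: 13.87
tool_pos: [0.5103, 0.0981, 0.1134]
ee_rot: [-3.141, 0.0, 1.114]
wrist_force: [-2.7, 2.0, 1.2]
width: 0.0373
finger_force: 30.0
```

The width went from 44 to 38 mm, so the button is in. I pull straight up.

Request:
move_arm(motion=[0, 0, 0, 0, 0, -0.03, 0.2, 0, 0, 0, 0, 0, -0.05, 0.2, 0, 0, 0, 0, 0, -0.07, 0.2, 0, 0, 0, 0, 0, -0.07, 0.2, 0, 0, 0, 0, 0, -0.07, 0.2, 0, 0, 0, 0, 0, -0.07, 0.2, 0, 0, 0, 0, 0, -0.07, 0.2, 0, 0, 0, 0, 0, -0.07, 0.2, 0, 0, 0, 0, 0, -0.07, 0.2, 0, 0, 0, 0, 0, -0.07, 0.2, 0, 0, 0, 0, 0, -0.05, 0.2, 0, 0, 0, 0, 0, -0.03, 0.2])

```text
time: 14.87
tool_pos: [0.5103, 0.0981, 0.1863]
ee_rot: [-3.141, 0.0, 1.114]
wrist_force: [-2.7, 2.5, -6.0]
width: 0.0376
finger_force: 30.0
```

Request:
move_arm(motion=[0, 0, 0, 0, 0, -0.02, 0.2, 0, 0, 0, 0, 0, -0.02, 0.2, 0, 0, 0, 0, 0, -0.01, 0.2, 0, 0, 0, 0, 0, -0.01, 0.2, 0, 0, 0, 0, 0, 0, 0.2])

```text
time: 15.28
tool_pos: [0.5103, 0.0981, 0.1914]
ee_rot: [-3.141, 0.0, 1.114]
wrist_force: [-4.2, 2.8, -4.9]
width: 0.0377
finger_force: 30.0
```

Request:
move_arm(motion=[0, 0, 0, 0, 0, -0.01, 0.2, 0, 0, 0, 0, 0, 0, 0.2])

```text
time: 15.45
tool_pos: [0.5103, 0.0981, 0.1923]
ee_rot: [-3.14, 0.0, 1.114]
wrist_force: [-4.0, 3.9, -5.1]
width: 0.0373
finger_force: 30.0
```

Request:
move_arm(motion=[0, 0, 0, 0, 0, -0.01, 0.2, 0, 0, 0, 0, 0, 0, 0.2])

```text
time: 15.62
tool_pos: [0.5103, 0.0981, 0.1933]
ee_rot: [-3.14, 0.0, 1.114]
wrist_force: [-4.2, 3.5, -4.7]
width: 0.0376
finger_force: 30.0
```

At 79.9 mm, so the stop should be right here. I creep until the force rises.

Request:
move_arm(motion=[0, 0, 0, 0, 0, -0.01, 0.2, 0, 0, 0, 0, 0, 0, 0.2])

```text
time: 15.78
tool_pos: [0.5103, 0.0981, 0.1935]
ee_rot: [-3.14, 0.001, 1.114]
wrist_force: [-4.3, 3.2, -8.2]
width: 0.0372
finger_force: 30.0
```

Request:
move_arm(motion=[0, 0, 0, 0, 0, -0.005, 0.2, 0, 0, 0, 0, 0, 0, 0.2])

```text
time: 15.95
tool_pos: [0.5103, 0.0981, 0.1935]
ee_rot: [-3.14, 0.001, 1.114]
wrist_force: [-1.7, 4.3, -12.1]
width: 0.0376
finger_force: 30.0
```

Request:
move_arm(motion=[0, 0, 0, 0, 0, 0, 0.2, 0, 0, 0, 0, 0, 0, 0.2, 0, 0, 0, 0, 0, 0, 0.2, 0, 0, 0, 0, 0, 0, 0.2, 0, 0, 0, 0, 0, 0, 0.2, 0, 0, 0, 0, 0, 0, 0.2])

```text
time: 16.45
tool_pos: [0.5103, 0.0981, 0.1935]
ee_rot: [-3.139, 0.001, 1.114]
wrist_force: [-0.1, 5.1, -18.0]
width: 0.0377
finger_force: 30.0
```

```bash
python3 go.py
python3 - <<'E'
from h import *
def blob(f,c,u,v):
    r=f.astype(int);m=((r.min(2)>100)&(np.ptp(r,axis=2)<40)).astype(np.uint8)
    n,l,st,ce=cv2.connectedComponentsWithStats(m);k=l[int(v),int(u)];return st[k],ce[k].round(1)
for n in ['scene','side']:
    im,c=snap(n,n+'9');u,v=proj(c,np.array([.569,.215,.187]));print(n,(u,v),blob(im,c,u,v),'mid',im[int(v),int(u)])
    x=int(u);print([int(im[y,x].mean()) for y in range(int(v)-30,int(v)+60,5)])
    # width of bright run through points down the axis
    for z in (.187,.165,.145): 
        p=proj(c,np.array([.569,.215,z]));print(z,np.round(p),[int(im[int(p[1]),int(p[0])+d].mean()) for d in range(-35,36,5)])
E
```

```text
t 16.45 p [0.5103 0.0981 0.1935] rpy [-1.7988e+02  5.0000e-02  6.3800e+01] w 0.0377 F [ -0.1   5.1 -18. ] ff 29.979592859745026
scene (np.float64(215.84099852124746), np.float64(257.5984714593925)) (array([    0,     0,   405,   480, 99945], dtype=int32), array([123.7, 225.8])) mid [249 247 244]
[240, 224, 250, 237, 248, 246, 246, 246, 249, 173, 172, 175, 174, 236, 255, 255, 254, 122]
0.187 [216. 258.] [149, 227, 238, 240, 239, 248, 245, 246, 247, 247, 209, 49, 56, 55, 64]
0.165 [218. 266.] [148, 184, 238, 241, 45, 254, 246, 247, 254, 141, 113, 59, 65, 46, 136]
0.145 [219. 274.] [241, 240, 128, 64, 119, 162, 170, 172, 159, 141, 112, 248, 249, 254, 148]
side (np.float64(338.3736774546076), np.float64(153.29112945399356)) (array([  317,     0,   323,   480, 63113], dtype=int32), array([480.6, 274.4])) mid [201 202 196]
[28, 27, 42, 61, 131, 175, 199, 184, 133, 132, 134, 136, 150, 87, 50, 47, 135, 188]
0.187 [338. 153.] [88, 118, 79, 76, 75, 92, 108, 199, 198, 151, 154, 155, 138, 139, 142]
0.165 [338. 162.] [87, 119, 44, 103, 113, 77, 110, 130, 127, 102, 45, 181, 142, 132, 48]
0.145 [338. 169.] [44, 118, 65, 72, 73, 69, 109, 133, 130, 114, 48, 75, 196, 103, 140]
```

The cup is on the peg at the raised height in both views. The pull is creeping up, so I ease the command slightly.

Request:
move_arm(motion=[0, 0, 0, 0, 0, 0.007, 0.2, 0, 0, 0, 0, 0, 0, 0.2, 0, 0, 0, 0, 0, 0, 0.2, 0, 0, 0, 0, 0, 0, 0.2, 0, 0, 0, 0, 0, 0, 0.2, 0, 0, 0, 0, 0, 0, 0.2, 0, 0, 0, 0, 0, 0, 0.2, 0, 0, 0, 0, 0, 0, 0.2])

```text
time: 17.22
tool_pos: [0.5103, 0.0981, 0.1935]
ee_rot: [-3.14, 0.001, 1.114]
wrist_force: [-1.3, 4.6, -16.8]
width: 0.0374
finger_force: 30.0
```

Request:
move_arm(motion=[0, 0, 0, 0, 0, 0, 0.2, 0, 0, 0, 0, 0, 0, 0.2, 0, 0, 0, 0, 0, 0, 0.2, 0, 0, 0, 0, 0, 0, 0.2, 0, 0, 0, 0, 0, 0, 0.2, 0, 0, 0, 0, 0, 0, 0.2, 0, 0, 0, 0, 0, 0, 0.2, 0, 0, 0, 0, 0, 0, 0.2])

```text
time: 17.88
tool_pos: [0.5103, 0.0981, 0.1935]
ee_rot: [-3.14, 0.001, 1.114]
wrist_force: [-0.6, 5.0, -17.1]
width: 0.0372
finger_force: 30.0
```

Steady, held against the end stop with the button in.

```bash
python3 -c "
from bench import robot
print(robot.close_job())"
```

```text
the job is handed in; nothing more can be done
None
```

I handed the job in at about 18 s: the cup is on the peg and the head is held, button in, at the second stop about 80 mm up. The gripper's fixed force meant about 30 N on the cup instead of the 10 to 25 N asked, the last cup check was by pixel values, not by eye, and I did not re-measure the pot and jar at the end, though the arm never went near them.

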